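# Swing a carving blank past the bench dog into the carving stop

### The job

On the carver's bench, push the limewood blank (the pale bar with green ends) into the three-sided carving stop so that it lies flat on the bench with its whole long side up against the stop's back rail, one end tucked in behind the steel bench dog that stands in the mouth. The blank is too long to go straight in, so push one end and then the other to angle it past the dog; do it with the fingertips or the outside of the fingers only, never taking the blank between the fingers and never lifting or tipping it, and leave the other things on the bench where they are.

Things in the scene. Friction and masses are not known exactly. Their poses are not given: they have to be found in the camera images.
- bay: Carving stop, dark wood, fixed, 34 mm high, no floor. Origin: on the bench at the middle of the back rail's inner face. x points into the rail, away from the opening and the robot (yaw up to 0.12 rad), y along the rail, z up. Rail 320 mm long, 30 mm thick (x 0 to 0.030). Side cheeks 30 mm thick: inner faces at y = +0.130 and -0.130, from the rail out to x = -0.080.
- dog: Bench dog: fixed upright steel post with a 10 mm red top, 20 mm diameter, 60 mm high; origin on its axis at bench level. It stands 95 mm in front of the back rail's face (bay x = -0.095) at bay y = +0.065 or -0.065, either side at random. The hole on the other side has a flat black plug, flush with the bench, that hinders nothing.
- blank_mid (a point): Centre of the blank, 16 mm above the bench. The blank is a loose pale limewood bar 220 mm long (own y), 34 mm wide (own x), 32 mm high (z up), about 0.16 kg (unknown by a third), ends green. It slides with ordinary wood friction and starts in front of the stop, roughly parallel to the rail (within 0.2 rad).
- blank_left (a point): Centre of the blank's end face at +y of the blank (robot's left at the start), 110 mm from its centre.
- blank_right (a point): Centre of the blank's end face at -y of the blank (robot's right at the start), 110 mm from its centre.
- figure: Small carved wooden figure on a round foot, 52 mm across, 99 mm high, loose, standing to the left of the stop. Leave it alone. Origin: under its centre.
- wax_jar: Jar, 60 mm across, 65 mm high, loose, to the right of the stop. Leave it alone. Origin: under its centre.
- gouge_red: Carving gouge with red handle, 240 mm long, 26 mm high, lying behind the rail. Leave it alone. Origin: on the bench under the join of handle and blade.
- gouge_dark: Carving gouge with dark wooden handle, 240 mm long, 26 mm high, lying far to the right. Leave it alone. Origin as the other.
- mallet: Small round carver's mallet standing on its head, 60 mm across, 150 mm high, far to the left. Leave it alone. Origin: under its centre.
- mug: Blue mug, 76 mm across, 85 mm high, to the right nearer the robot. Leave it alone. Origin: under its centre.
- offcut: Pale wood offcut 60 x 45 x 40 mm to the left nearer the robot. Leave it alone. Origin: under its centre.
- blank: The blank itself (see its centre). Origin: under its centre, at bench level; axes as described.
Things that resemble listed ones, but are neither listed nor needed, are in the scene too. What is shaped like the blank but orange or turquoise is not meant.

How it is judged:
By the outcome, as a careful person would: the job done as asked, in the order asked, and still so for the second after the job is handed in, with the robot touching nothing.
It also fails if it takes over 64 s, if anything falls off the work surface, if the arm or the gripper's body presses on something with over 40 N, if the wrist force passes 120 N, or if a joint passes its speed limit or range.

### The arm

A 6-joint arm with a two-finger parallel gripper is mounted at the origin on the work surface. World frame = base frame: x ahead of the robot, y to its left, z up, the work surface at z = 0. Lengths are in m, angles in degrees, forces in N, time in s.
With the tool pointing down it reaches from about 0.375 to 0.9 m from the base axis. Payload 3.1 kg.
Tool frame: the origin (TCP) lies on the centre line of the jaws, within the pads' length; the fingertips stand 25 mm ahead of it and the grasp point (between the pads) lies 6 mm ahead of it; z points along the fingers, y is the line along which they close (so a half turn about z gives the same grasp; the last joint's range is limited). The gripper opens to 87 mm and grips with 3 to 60 N. Pads are 19 mm wide; open, the fingers measure 117 mm over their backs; the gripper's body (75 mm by 190 mm) begins 51 mm behind the grasp point.
Start: joints at [-77.779, 30.224, 82.088, -0, 67.689, -10.227], TCP at [0.239, -0.578, 0.248] pointing down, gripper open.
Joint ranges: [-176.69, 176.69], [-43.24, 126.21], [12.49, 139.97], [-82, 262], [0, 151.66], [-163.58, 163.58]. Speed limits (degrees/s): [159.86, 159.86, 180, 180, 180, 180].

### API

Orientations are given as a 3x3 rotation matrix whose columns are the frame's x, y, z axes.
In Python, from rig import * gives the robot as it stands.
- The arm moves only by the tool step_arm, never from a script. Its argument "steps" is a list of rows, each a list of 7 numbers: the shift along the tool's x, y, z normalised to -1 to 1, where 1 is 0.3 m, then the turn, a rotation vector about the tool's x, y, z normalised to -1 to 1, where 1 is 45 degrees, then the gripper's target within -1 to 1 (shut at 1, half-way at 0, fully open at -1). A call has 1 to 8 rows; each row is the pose to reach, as a shift and turn from the pose commanded when the call began, along the tool's axes at that moment; what a row does not reach only later rows make up. A row lasts 1/12 s, in which the tool goes at most 41.7 mm and 7.16 degrees, less where a joint would pass 70% of its speed; a pose out of reach is approached as far as the arm can. A call with a number of a shift or a turn outside -1 to 1 is refused whole. A call with a gripper value outside its range is refused whole. The fingers move at their own pace and stop on an object; the grip force is fixed at half the most. Time passes only in rows, so rows that repeat a pose let the fingers close. It gives the time, the measured TCP pose, the force, the opening and the grip force at its end, in the units of the state.
- read_state(): the state, without advancing time (a new reading comes with each control period).
- capture(name): name is "side" or "top"; returns a dict with "image" (400x640x3 uint8, red, green, blue), "vertical_fov" (degrees; the focal length in pixels is half the picture's height over the tangent of half this angle, whatever the lens; pixels are square), "cx", "cy" (the principal point, pixels), "world_from_camera" (4x4, takes a point from camera to world coordinates). Camera axes: x right, y down, z forward; pixel columns grow to the right and rows downward; lengths in m; the calibration is good to about 2 mm. A picture is of the moment at which its call begins. There is no depth.
- hand_in(): hands the job in; it is judged then, once.
The state is a dict: "time_s": time; "joint_positions": joint angles; "qvel": joint speeds; "tau": joint torques, N m; "position": TCP position; "tcp_rot": TCP orientation; "force": force on the tool from outside, world axes, zero at the start; "moment": the same for the moment, N m; "opening": opening from 0.0 (shut) to 1.0 (fully open); "grasp_force": force on a finger pad.
Only numpy, scipy, OpenCV 4.12 (cv2) and the standard library are available. Lean on these libraries where they do the work, as an engineer would, in place of code of your own. Each camera call takes 0.05 s, during which the arm holds its last target. There are 200 camera calls.

## Working session

There is one attempt and no reset: what is moved stays moved. The work goes in short steps, Python scripts to look and compute and a tool call to move; the robot and the scene stay as the last step left them, time stands still between calls to the robot, and variables do not carry over. Pictures are saved under pics/ and viewed, at most 10 in all, crops included, and the job is handed in when it is done.

Besides the shell and the picture viewer there is one more tool, called after ">>>" by a JSON object that holds its "api" and its "payload", one argument or row to a line. step_arm: Moves the arm, as the interface text tells. Scaled input: -1 to 1 covers 0.3 m each way for a shift and 45 degrees each way for a turn. Its arguments: {"type":"object","properties":{"steps":{"type":"array"}},"required":["steps"]}

```bash
ls; mkdir -p pics; python3 - <<'E'
from rig import *
import cv2,numpy as np
for n in("top","side"):
    c=capture(n); cv2.imwrite(f"pics/{n}0.png",c["image"][:,:,::-1]); np.savez(n+"0",**c)
    print(n,c["vertical_fov"],c["cx"],c["cy"],np.round(c["world_from_camera"],3).tolist())
s=read_state();print(s["position"],s["tcp_rot"],s["time_s"])
E
```

```text
pics
top 53.34872653546382 317.90088244584393 200.19492337828476 [[-0.025, -0.998, 0.049, 0.476], [-0.999, 0.024, -0.024, 0.005], [0.023, -0.05, -0.998, 1.195], [0.0, 0.0, 0.0, 1.0]]
side 48.71320094570114 320.2809426334666 206.59184680270556 [[-0.996, -0.062, 0.063, 0.456], [-0.089, 0.665, -0.742, 0.922], [0.004, -0.745, -0.667, 0.891], [0.0, 0.0, 0.0, 1.0]]
[ 0.23853965 -0.57702433  0.24665812] [[ 9.24223077e-01  3.81852730e-01 -4.42500336e-04]
 [ 3.81852841e-01 -9.24221095e-01  1.94270523e-03]
 [ 3.32859149e-04 -1.96446301e-03 -9.99998015e-01]] 0.1
```

View pics/top0.png

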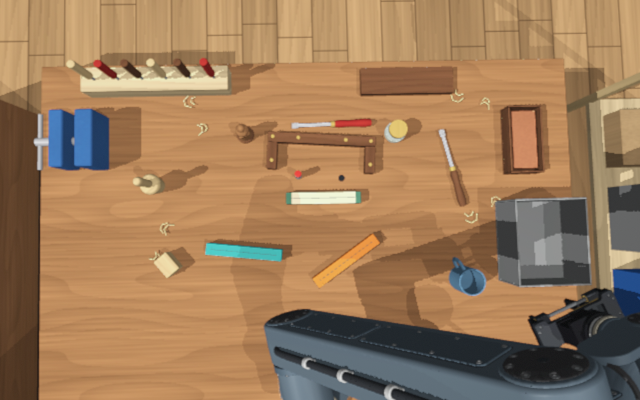

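View pics/side0.png

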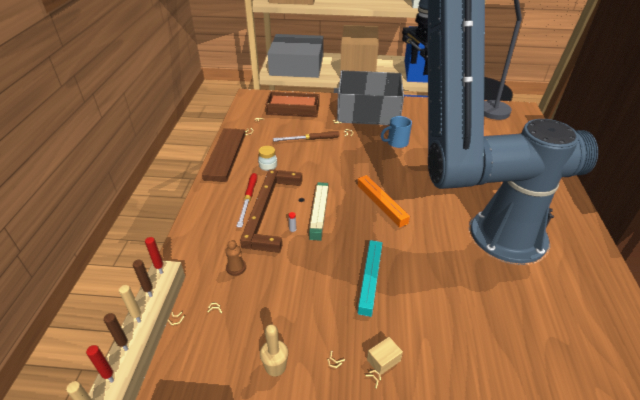

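The top view shows the bay rail at rows ~133-147 and columns 267-377. The dog's red top is at (297,174), on the left (+y), the plug at (341,178), and the blank at columns 286-361, row 197. The turquoise and orange decoys are nearer the robot.

```bash
cat > h.py <<'E'
from rig import *
import cv2,numpy as np
def ray(c,uv,z):
    uv=np.atleast_2d(uv).astype(float); f=200/np.tan(np.radians(float(c["vertical_fov"]))/2)
    T=np.array(c["world_from_camera"]); d=np.c_[(uv[:,0]-c["cx"])/f,(uv[:,1]-c["cy"])/f,np.ones(len(uv))]@T[:3,:3].T
    o=T[:3,3]; return (o+d*((z-o[2])/d[:,2])[:,None])[:,:2]
def proj(c,P):
    f=200/np.tan(np.radians(float(c["vertical_fov"]))/2);T=np.linalg.inv(c["world_from_camera"])
    q=np.atleast_2d(P)@T[:3,:3].T+T[:3,3]; return np.c_[q[:,0]/q[:,2]*f+c["cx"],q[:,1]/q[:,2]*f+c["cy"]]
def blobs(m,amin=8):
    n,l,s,ce=cv2.connectedComponentsWithStats(m.astype(np.uint8)); return [(ce[i],s[i]) for i in range(1,n) if s[i,4]>=amin]
E
python3 - <<'E'
from h import *
c=dict(np.load("top0.npz")); im=c["image"]; cv2.imwrite("pics/topcrop.png",cv2.resize(im[115:215,235:415,::-1],None,fx=4.4,fy=4.4,interpolation=cv2.INTER_CUBIC))
hsv=cv2.cvtColor(im,cv2.COLOR_RGB2HSV)
for p in [(197,320),(197,289),(197,359),(140,310),(174,297),(160,320),(190,320)]: print(p,hsv[p])
E
```

```text
(197, 320) [ 34  29 238]
(197, 289) [ 75  97 139]
(197, 359) [ 75  92 156]
(140, 310) [ 12 136 142]
(174, 297) [  1 183 237]
(160, 320) [ 15 132 183]
(190, 320) [ 13 142 133]
```

View pics/topcrop.png

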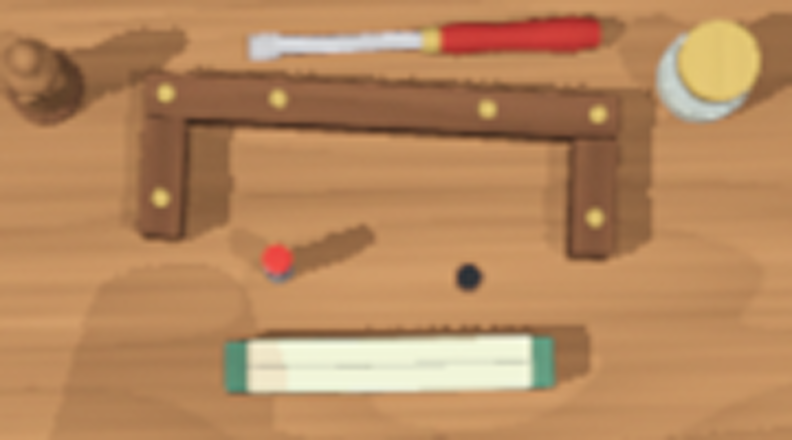

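The crop shows the rail's inner-face corners at crop (187,120) and (570,138), and the cheek ends at (182,238) and (570,258). The dog is at (277,258), and the blank spans columns 226-553 and rows 337-393.

```bash
cat >> h.py <<'E'
def blank(c,roi=(235,120,415,290)):
    im=c["image"]; hsv=cv2.cvtColor(im,cv2.COLOR_RGB2HSV); H,S,V=cv2.split(hsv)
    m=(((S<75)&(V>190))|((H>60)&(H<88)&(S>60)&(V>70))).astype(np.uint8)
    k=np.zeros_like(m);k[roi[1]:roi[3],roi[0]:roi[2]]=1; m*=k
    m=cv2.morphologyEx(m,cv2.MORPH_CLOSE,np.ones((9,9),np.uint8))
    cs=cv2.findContours(m,cv2.RETR_EXTERNAL,cv2.CHAIN_APPROX_NONE)[0]; ct=max(cs,key=cv2.contourArea)
    P=ray(c,ct[:,0]+0.0,0.032)*1000
    r=cv2.minAreaRect(P.astype(np.float32)); b=cv2.boxPoints(r)
    e=[b[1]-b[0],b[2]-b[1]]; L=max(e,key=np.linalg.norm); L=L*np.sign(L[1])
    yaw=np.degrees(np.arctan2(-L[0],L[1])); return np.array(r[0]),yaw,sorted(r[1])
def tobay(p): return (np.array(p)-O)@B
E
python3 - <<'E'
from h import *
c=dict(np.load("top0.npz"))
print(blank(c))
q=np.array([(187,120),(570,138),(182,238),(570,258),(140,238),(616,258)])/4.4+[235,115]-.5
P=ray(c,q,0.034)*1000;print(P.round(1))
d=ray(c,np.array([277,258])/4.4+[235,115]-.5,0.06)*1000;pl=ray(c,np.array([468,277])/4.4+[235,115]-.5,0)*1000
print(d,pl,d-pl)
E
```

```text
(array([542.50970459, -40.55331421]), np.float32(-1.3305537), [35.25886917114258, 213.9237518310547])
[[ 708.    92.1]
 [ 690.6 -163.7]
 [ 628.9   97. ]
 [ 609.8 -161.3]
 [ 629.5  124.9]
 [ 609.2 -192.1]]
[[611.08226547  33.56343742]] [[602.21401773 -95.53879166]] [[  8.86824773 129.10222908]]
```

```bash
cat >> h.py <<'E'
from scipy.spatial.transform import Rotation as Ro
a=np.radians(-3.9); O=np.array([700.5,-36.7]); B=np.array([[np.cos(a),-np.sin(a)],[np.sin(a),np.cos(a)]])
def world(p): return O+B@np.array(p)
def row(x,y,z,yaw):  # world mm, bay-relative yaw of tool x, deg
    s=read_state(); R=np.array(s["tcp_rot"]); p=np.array(s["position"])*1000
    t=np.radians(yaw-3.9); D=np.array([[np.cos(t),np.sin(t),0],[np.sin(t),-np.cos(t),0],[0,0,-1]])
    return np.r_[(R.T@(np.array([x,y,z])-p))/300, np.degrees(Ro.from_matrix(R.T@D).as_rotvec())/45].round(3)
def brow(bx,by,z,yaw): return row(*world((bx,by)),z,yaw)
def look(n):
    c=capture("top"); cv2.imwrite(f"pics/{n}.png",c["image"][:,:,::-1])
    ce,yaw,wh=blank(c); print("blank bay",tobay(ce).round(1),"yaw",round(float(yaw+3.9),1),np.round(wh,1)); return c
def st():
    s=read_state(); p=np.array(s["position"])*1000; print("t",s["time_s"],"tcp bay",tobay(p[:2]).round(1),"z",p[2].round(1),"F",np.round(s["force"],1),"open",s["opening"])
E
python3 - <<'E'
from h import *
st(); print(row(400,-250,200,0)); print(tobay((542.5,-40.5)), tobay((545,69.5)), tobay((545,110)))
E
```

```text
t 0.1 tcp bay [-424.1 -570.5] z 246.7 F [-0.9  1.3 -0.1] open 1.0000633953609823
[ 0.914 -0.802  0.157 -0.003  0.     0.586]
[-157.37565795  -14.53761618] [-162.36312923   95.37769271] [-165.1177485   135.78390601]
```

>>> {"api": "step_arm", "payload": {
  "steps": [
    [0.11, -0.1, 0.02, 0, 0, 0.15, 1],
    [0.22, -0.2, 0.04, 0, 0, 0.3, 1],
    [0.33, -0.3, 0.06, 0, 0, 0.45, 1],
    [0.44, -0.4, 0.08, 0, 0, 0.586, 1],
    [0.55, -0.5, 0.1, 0, 0, 0.586, 1],
    [0.67, -0.6, 0.12, 0, 0, 0.586, 1],
    [0.79, -0.7, 0.14, 0, 0, 0.586, 1],
    [0.91, -0.8, 0.157, 0, 0, 0.586, 1]
  ]
}}

```text
time_s: 0.77
position: [0.3842, -0.2788, 0.2039]
tcp_rot: [[0.998, -0.069, -0.0], [-0.069, -0.998, 0.001], [-0.0, -0.001, -1.0]]
force: [1.1, -0.6, -0.8]
opening: 0.476
grasp_force: 0.0
```

```bash
python3 - <<'E'
from h import *
st(); print(brow(-163,137,110,0))
E
```

```text
t 0.7667 tcp bay [-299.1 -263.1] z 203.9 F [ 1.1 -0.6 -0.8] open 0.4757492767342894
[ 4.520e-01 -1.334e+00  3.130e-01 -1.000e-03  1.000e-03 -1.000e-03]
```

>>> {"api": "step_arm", "payload": {
  "steps": [
    [0.06, -0.13, 0, 0, 0, 0, 1],
    [0.12, -0.26, 0, 0, 0, 0, 1],
    [0.18, -0.39, 0, 0, 0, 0, 1],
    [0.24, -0.52, 0, 0, 0, 0, 1],
    [0.3, -0.65, 0, 0, 0, 0, 1],
    [0.36, -0.78, 0, 0, 0, 0, 1],
    [0.4, -0.9, 0, 0, 0, 0, 1],
    [0.4, -1.0, 0, 0, 0, 0, 1]
  ]
}}

```text
time_s: 1.43
position: [0.527, 0.0125, 0.2043]
tcp_rot: [[0.998, -0.068, 0.003], [-0.068, -0.998, -0.0], [0.003, -0.0, -1.0]]
force: [0.9, 0.7, -0.3]
opening: 0.008
grasp_force: 0.0
```

>>> {"api": "step_arm", "payload": {
  "steps": [
    [0, -0.12, 0.1, 0, 0, 0, 1],
    [0, -0.23, 0.2, 0, 0, 0, 1],
    [0, -0.23, 0.3, 0, 0, 0, 1],
    [0, -0.23, 0.3, 0, 0, 0, 1],
    [0, -0.23, 0.3, 0, 0, 0, 1]
  ]
}}

```text
time_s: 1.85
position: [0.5272, 0.0795, 0.1125]
tcp_rot: [[0.998, -0.067, -0.006], [-0.067, -0.998, 0.0], [-0.006, 0.0, -1.0]]
force: [0.8, -0.1, 0.9]
opening: 0.007
grasp_force: 0.0
```

```bash
python3 - <<'E'
from h import *
st(); print(brow(-162,137,34,0))
E
```

```text
t 1.85 tcp bay [-180.8  104.2] z 112.5 F [ 0.8 -0.1  0.9] open 0.0071729239025788765
[ 0.064 -0.109  0.261  0.     0.008  0.001]
```

>>> {"api": "step_arm", "payload": {
  "steps": [
    [0.06, -0.11, 0, 0, 0, 0, 1],
    [0.06, -0.11, 0, 0, 0, 0, 1],
    [0.06, -0.11, 0.1, 0, 0, 0, 1],
    [0.06, -0.11, 0.2, 0, 0, 0, 1],
    [0.06, -0.11, 0.26, 0, 0, 0, 1],
    [0.06, -0.11, 0.26, 0, 0, 0, 1]
  ]
}}

```text
time_s: 2.35
position: [0.5486, 0.1093, 0.0355]
tcp_rot: [[0.998, -0.07, -0.003], [-0.07, -0.998, -0.0], [-0.003, 0.0, -1.0]]
force: [-0.3, -0.1, 0.4]
opening: 0.003
grasp_force: 0.0
```

```bash
python3 - <<'E'
from h import *
st(); look("a")
E
```

```text
t 2.35 tcp bay [-161.5  135.3] z 35.5 F [-0.3 -0.1  0.4] open 0.0028839506625220725
blank bay [-156.2  -40.9] yaw 2.6 [ 35.3 161.3]
```

>>> {"api": "step_arm", "payload": {
  "steps": [
    [0, 0.03, 0, 0, 0, 0, 1],
    [0, 0.06, 0, 0, 0, 0, 1],
    [0, 0.09, 0, 0, 0, 0, 1],
    [0, 0.12, 0, 0, 0, 0, 1],
    [0, 0.15, 0, 0, 0, 0, 1],
    [0, 0.18, 0, 0, 0, 0, 1],
    [0, 0.21, 0, 0, 0, 0, 1],
    [0, 0.24, 0, 0, 0, 0, 1]
  ]
}}

```text
time_s: 3.07
position: [0.5442, 0.038, 0.0364]
tcp_rot: [[0.998, -0.069, 0.0], [-0.069, -0.998, 0.0], [0.0, -0.0, -1.0]]
force: [0.8, 1.3, 2.5]
opening: 0.003
grasp_force: 0.9
```

```bash
python3 - <<'E'
from h import *
st(); look("b")
E
```

```text
t 3.0667 tcp bay [-161.    63.9] z 36.4 F [0.8 1.3 2.5] open 0.002693175246847779
blank bay [-162.3  -99.9] yaw 2.5 [ 35.2 126.5]
```

>>> {"api": "step_arm", "payload": {
  "steps": [
    [0, 0.03, 0, 0, 0, 0, 1],
    [0, 0.06, 0, 0, 0, 0, 1],
    [0, 0.09, 0, 0, 0, 0, 1],
    [0, 0.12, 0, 0, 0, 0, 1],
    [0, 0.15, 0, 0, 0, 0, 1],
    [0, 0.18, 0, 0, 0, 0, 1],
    [0, 0.21, 0, 0, 0, 0, 1],
    [0, 0.21, 0, 0, 0, 0, 1]
  ]
}}

```text
time_s: 3.78
position: [0.5401, -0.0259, 0.0363]
tcp_rot: [[0.998, -0.07, 0.0], [-0.07, -0.998, -0.001], [0.0, 0.001, -1.0]]
force: [0.2, -0.7, 0.5]
opening: 0.006
grasp_force: 0.0
```

>>> {"api": "step_arm", "payload": {
  "steps": [
    [0, -0.05, 0, 0, 0, 0, 1],
    [0, -0.08, 0, 0, 0, 0, 1],
    [-0.1, -0.08, 0, 0, 0, 0, 1],
    [-0.2, -0.08, 0, 0, 0, 0, 1],
    [-0.25, -0.08, 0, 0, 0, 0, 1],
    [-0.25, -0.08, 0, 0, 0, 0, 1]
  ]
}}

```text
time_s: 4.28
position: [0.4611, 0.0069, 0.0361]
tcp_rot: [[0.998, -0.067, -0.008], [-0.067, -0.998, 0.002], [-0.009, -0.001, -1.0]]
force: [0.1, 0.5, 0.4]
opening: 0.006
grasp_force: 0.0
```

```bash
python3 - <<'E'
from h import *
st(); look("c")
E
```

```text
t 4.2833 tcp bay [-241.8   27.2] z 36.1 F [0.1 0.5 0.4] open 0.00594086797286541
blank bay [-167.5 -120.7] yaw -0.7 [ 33.1 216.1]
```

View pics/c.png

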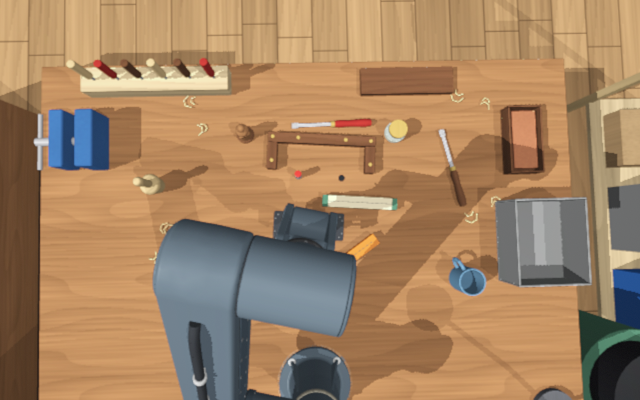

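The blank now lies right of the dog, at px 323-397, row 202, with a clear mouth ahead. Next I push its left end in.

>>> {"api": "step_arm", "payload": {
  "steps": [
    [0, 0.1, 0, 0, 0, 0, 1],
    [0, 0.2, 0, 0, 0, 0, 1],
    [0.04, 0.21, 0, 0, 0, 0, 1],
    [0.08, 0.21, 0, 0, 0, 0, 1],
    [0.12, 0.21, 0, 0, 0, 0, 1],
    [0.16, 0.21, 0, 0, 0, 0, 1],
    [0.2, 0.21, 0, 0, 0, 0, 1],
    [0.24, 0.21, 0, 0, 0, 0, 1]
  ]
}}

```text
time_s: 5.0
position: [0.5369, -0.0631, 0.0366]
tcp_rot: [[0.998, -0.068, 0.002], [-0.068, -0.998, -0.001], [0.002, 0.001, -1.0]]
force: [-0.2, -0.4, -0.1]
opening: 0.004
grasp_force: 0.4
```

```bash
python3 - <<'E'
from h import *
st(); look("d")
E
```

```text
t 5.0 tcp bay [-161.4  -37.5] z 36.6 F [-0.2 -0.4 -0.1] open 0.0042150809104707174
blank bay [-166.2 -185.5] yaw -12.7 [34.6 84.4]
```

>>> {"api": "step_arm", "payload": {
  "steps": [
    [0.04, 0, 0, 0, 0, 0, 1],
    [0.08, 0, 0, 0, 0, 0, 1],
    [0.12, 0, 0, 0, 0, 0, 1],
    [0.15, 0, 0, 0, 0, 0, 1],
    [0.15, 0, 0, 0, 0, 0, 1],
    [0, 0.0, 0, 0, 0, 0, 1],
    [-0.14, 0.0, 0, 0, 0, 0, 1],
    [-0.28, 0, 0, 0, 0, 0, 1]
  ]
}}

```text
time_s: 5.72
position: [0.4535, -0.0569, 0.0366]
tcp_rot: [[0.998, -0.067, 0.002], [-0.067, -0.998, -0.001], [0.002, 0.001, -1.0]]
force: [-1.3, 0.2, -0.4]
opening: 0.004
grasp_force: 0.0
```

```bash
python3 - <<'E'
from h import *
st(); look("e")
E
```

```text
t 5.7167 tcp bay [-245.  -37.] z 36.6 F [-1.3  0.2 -0.4] open 0.003604071244610195
blank bay [-127.9 -120.3] yaw -30.7 [ 37.2 215.3]
```

```bash
python3 - <<'E'
from h import *
print(brow(-203,-247,100,-30.7))
E
```

```text
[ 0.187  0.712 -0.222 -0.001  0.031  0.683]
```

>>> {"api": "step_arm", "payload": {
  "steps": [
    [0, 0, -0.13, 0, 0, 0.15, 1],
    [0, 0.1, -0.22, 0, 0, 0.3, 1],
    [0, 0.23, -0.22, 0, 0, 0.45, 1],
    [0.05, 0.36, -0.22, 0, 0, 0.6, 1],
    [0.1, 0.49, -0.22, 0, 0, 0.68, 1],
    [0.15, 0.62, -0.22, 0, 0, 0.68, 1],
    [0.2, 0.71, -0.22, 0, 0, 0.68, 1],
    [0.2, 0.71, -0.22, 0, 0, 0.68, 1]
  ]
}}

```text
time_s: 6.43
position: [0.5041, -0.282, 0.1034]
tcp_rot: [[0.821, -0.57, 0.009], [-0.57, -0.821, -0.008], [0.012, 0.002, -1.0]]
force: [1.7, 0.2, 1.0]
opening: 0.003
grasp_force: 0.0
```

```bash
python3 - <<'E'
from h import *
st(); look("f"); print(brow(-203,-247,35,-30.7))
E
```

```text
t 6.4333 tcp bay [-179.3 -258.1] z 103.4 F [1.7 0.2 1. ] open 0.0025845430880445403
blank bay [-128.1 -120.1] yaw -30.5 [ 36.7 215.2]
[-0.074  0.015  0.225  0.001 -0.007 -0.003]
```

>>> {"api": "step_arm", "payload": {
  "steps": [
    [-0.075, 0.015, 0, 0, 0, 0, 1],
    [-0.075, 0.015, 0.1, 0, 0, 0, 1],
    [-0.075, 0.015, 0.2, 0, 0, 0, 1],
    [-0.075, 0.015, 0.225, 0, 0, 0, 1],
    [-0.075, 0.015, 0.225, 0, 0, 0, 1]
  ]
}}

```text
time_s: 6.9
position: [0.4767, -0.2623, 0.0329]
tcp_rot: [[0.824, -0.566, -0.005], [-0.566, -0.824, 0.004], [-0.007, -0.001, -1.0]]
force: [-0.2, -0.3, 0.7]
opening: 0.002
grasp_force: 0.0
```

```bash
python3 - <<'E'
from h import *
st(); print(brow(-203,-247,35,-30.7))
E
```

```text
t 6.9 tcp bay [-207.9 -240.3] z 32.9 F [-0.2 -0.3  0.7] open 0.0016263301701041765
[ 0.025  0.011 -0.007 -0.001  0.009  0.003]
```

>>> {"api": "step_arm", "payload": {
  "steps": [
    [0, -0.03, 0, 0, 0, 0, 1],
    [0, -0.06, 0, 0, 0, 0, 1],
    [0, -0.1, 0, 0, 0, 0, 1],
    [0, -0.14, 0, 0, 0, 0, 1],
    [0, -0.18, 0, 0, 0, 0, 1],
    [0, -0.22, 0, 0, 0, 0, 1],
    [0, -0.26, 0, 0, 0, 0, 1],
    [0, -0.28, 0, 0, 0, 0, 1]
  ]
}}

```text
time_s: 7.57
position: [0.5274, -0.1938, 0.0351]
tcp_rot: [[0.825, -0.565, 0.001], [-0.565, -0.825, -0.0], [0.001, -0.0, -1.0]]
force: [-1.2, -1.2, 1.6]
opening: 0.002
grasp_force: 1.1
```

```bash
python3 - <<'E'
from h import *
st(); look("g")
E
```

```text
t 7.5667 tcp bay [-162.  -168.5] z 35.1 F [-1.2 -1.2  1.6] open 0.0019231364947125172
blank bay [-76.3 -34.3] yaw -31.2 [ 35.3 135.5]
```

>>> {"api": "step_arm", "payload": {
  "steps": [
    [0, -0.03, 0, 0, 0, 0, 1],
    [0, -0.06, 0, 0, 0, 0, 1],
    [0, -0.09, 0, 0, 0, 0, 1],
    [0, -0.12, 0, 0, 0, 0, 1],
    [0, -0.14, 0, 0, 0, 0, 1],
    [0, -0.14, 0, 0, 0, 0, 1]
  ]
}}

```text
time_s: 8.12
position: [0.5508, -0.1595, 0.0347]
tcp_rot: [[0.825, -0.566, 0.0], [-0.566, -0.825, 0.0], [0.0, -0.001, -1.0]]
force: [-0.3, -0.1, -0.6]
opening: -0.0
grasp_force: 0.0
```

```bash
python3 - <<'E'
from h import *
st(); look("h1")
E
```

```text
t 8.1167 tcp bay [-141.  -132.7] z 34.7 F [-0.3 -0.1 -0.6] open -6.585429568240992e-05
blank bay [-54.    3.2] yaw -31.2 [ 36.1 133.1]
```

View pics/h1.png

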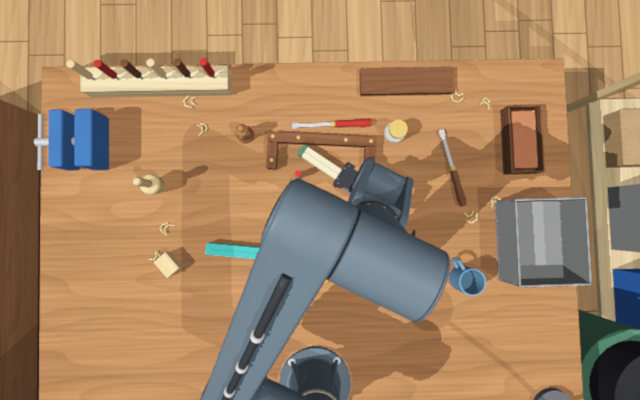

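The blank's left end is through the mouth: its green tip is at (301,151), behind and to the right of the dog (297,174). The surrounding objects have not moved. I keep pushing along the axis so the left corner slides along the rail.

>>> {"api": "step_arm", "payload": {
  "steps": [
    [0, -0.03, 0, 0, 0, 0, 1],
    [0, -0.06, 0, 0, 0, 0, 1],
    [0, -0.09, 0, 0, 0, 0, 1],
    [0, -0.12, 0, 0, 0, 0, 1],
    [0, -0.12, 0, 0, 0, 0, 1]
  ]
}}

```text
time_s: 8.58
position: [0.5717, -0.1295, 0.0348]
tcp_rot: [[0.825, -0.565, 0.001], [-0.565, -0.825, 0.0], [0.001, -0.001, -1.0]]
force: [0.5, 1.0, 0.3]
opening: 0.007
grasp_force: 0.0
```

```bash
python3 - <<'E'
from h import *
st(); look("i")
E
```

```text
t 8.5833 tcp bay [-122.2 -101.3] z 34.8 F [0.5 1.  0.3] open 0.007128399972883285
blank bay [-45.4  43.4] yaw -26.1 [ 35.6 133.2]
```

>>> {"api": "step_arm", "payload": {
  "steps": [
    [0, -0.025, 0, 0, 0, 0, 1],
    [0, -0.05, 0, 0, 0, 0, 1],
    [0, -0.05, 0, 0, 0, 0, 1],
    [0, 0.03, 0, 0, 0, 0, 1],
    [0, 0.1, 0, 0, 0, 0, 1],
    [-0.1, 0.1, 0, 0, 0, 0, 1],
    [-0.2, 0.1, 0, 0, 0, 0, 1],
    [-0.2, 0.1, 0, 0, 0, 0, 1]
  ]
}}

```text
time_s: 9.3
position: [0.4963, -0.1176, 0.0342]
tcp_rot: [[0.824, -0.567, -0.012], [-0.567, -0.824, 0.006], [-0.014, 0.002, -1.0]]
force: [-1.3, 0.2, 1.4]
opening: 0.004
grasp_force: 0.0
```

```bash
python3 - <<'E'
from h import *
st(); look("j")
E
```

```text
t 9.3 tcp bay [-198.3  -94.7] z 34.2 F [-1.3  0.2  1.4] open 0.003766952951921106
blank bay [-59.6  20.4] yaw -24.1 [ 35.7 217. ]
```

```bash
python3 - <<'E'
from h import *
print(brow(-165,-58,35,0))
E
```

```text
[ 0.019 -0.16  -0.002 -0.001  0.009 -0.68 ]
```

>>> {"api": "step_arm", "payload": {
  "steps": [
    [0, -0.04, 0, 0, 0, -0.15, 1],
    [0.0, -0.08, 0, 0, 0, -0.3, 1],
    [0.02, -0.12, 0, 0, 0, -0.45, 1],
    [0.02, -0.15, 0, 0, 0, -0.6, 1],
    [0.02, -0.15, 0, 0, 0, -0.68, 1],
    [0.02, -0.15, 0, 0, 0, -0.68, 1]
  ]
}}

```text
time_s: 9.85
position: [0.5362, -0.0882, 0.035]
tcp_rot: [[0.998, -0.066, 0.002], [-0.066, -0.998, -0.001], [0.002, 0.001, -1.0]]
force: [-0.2, -0.4, -0.7]
opening: 0.006
grasp_force: 0.0
```

```bash
python3 - <<'E'
from h import *
st(); look("k"); print(brow(-70,-58,35,0))
E
```

```text
t 9.85 tcp bay [-160.4  -62.6] z 35.0 F [-0.2 -0.4 -0.7] open 0.006452394212467064
blank bay [-48.6  45. ] yaw -24.1 [ 35.7 163.1]
[ 0.303 -0.016  0.     0.001 -0.002 -0.002]
```

>>> {"api": "step_arm", "payload": {
  "steps": [
    [0.05, 0, 0, 0, 0, 0, 1],
    [0.1, 0, 0, 0, 0, 0, 1],
    [0.14, 0, 0, 0, 0, 0, 1],
    [0.18, 0, 0, 0, 0, 0, 1],
    [0.22, 0, 0, 0, 0, 0, 1],
    [0.26, 0, 0, 0, 0, 0, 1],
    [0.3, 0, 0, 0, 0, 0, 1],
    [0.32, 0, 0, 0, 0, 0, 1]
  ]
}}

```text
time_s: 10.57
position: [0.632, -0.0956, 0.0349]
tcp_rot: [[0.998, -0.071, 0.002], [-0.071, -0.998, -0.001], [0.002, 0.001, -1.0]]
force: [-0.4, -1.0, -0.4]
opening: 0.006
grasp_force: 0.3
```

```bash
python3 - <<'E'
from h import *
st(); look("l")
E
```

```text
t 10.5667 tcp bay [-64.4 -63.5] z 34.9 F [-0.4 -1.  -0.4] open 0.005521911339359801
blank bay [-23.  79.] yaw -5.2 [36.  97.2]
```

View pics/l.png

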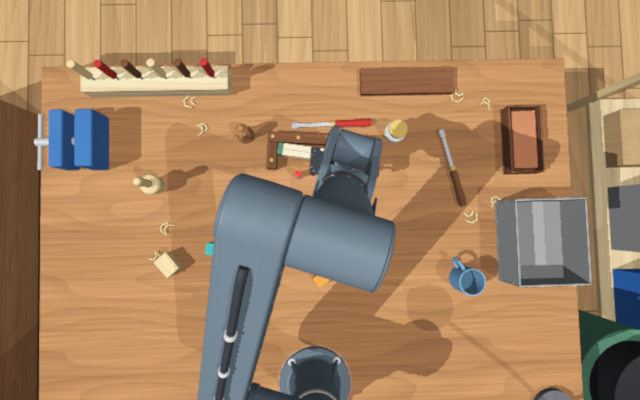

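The blank is tucked behind the dog: its left part is at px (280-312, 151), nearly parallel to the rail. I finish the swing gently.

>>> {"api": "step_arm", "payload": {
  "steps": [
    [0.02, 0, 0, 0, 0, 0, 1],
    [0.04, 0, 0, 0, 0, 0, 1],
    [0.055, 0, 0, 0, 0, 0, 1],
    [0.065, 0, 0, 0, 0, 0, 1],
    [0.065, 0, 0, 0, 0, 0, 1]
  ]
}}

```text
time_s: 11.03
position: [0.6503, -0.0962, 0.0348]
tcp_rot: [[0.998, -0.069, 0.001], [-0.069, -0.998, -0.0], [0.001, 0.0, -1.0]]
force: [-0.2, -1.1, -0.4]
opening: 0.006
grasp_force: 0.0
```

```bash
python3 - <<'E'
from h import *
st(); look("m")
E
```

```text
t 11.0333 tcp bay [-46.  -62.8] z 34.8 F [-0.2 -1.1 -0.4] open 0.00565006216782074
blank bay [-20.   79.8] yaw 2.7 [35.6 97. ]
```

>>> {"api": "step_arm", "payload": {
  "steps": [
    [-0.08, 0, 0, 0, 0, 0, 1],
    [-0.2, 0, 0, 0, 0, 0, 1],
    [-0.32, 0, 0, 0, 0, 0, 1],
    [-0.44, 0, 0, 0, 0, 0, 1],
    [-0.5, 0, 0, 0, 0, 0, 1],
    [-0.5, 0, 0, 0, 0, 0, 1]
  ]
}}

```text
time_s: 11.58
position: [0.4937, -0.0839, 0.0347]
tcp_rot: [[0.998, -0.069, -0.009], [-0.069, -0.998, 0.004], [-0.009, -0.003, -1.0]]
force: [-0.5, 0.3, 0.1]
opening: 0.003
grasp_force: 0.0
```

```bash
python3 - <<'E'
from h import *
st(); c=look("n"); im=c["image"]
cv2.imwrite("pics/ncrop.png",cv2.resize(im[115:215,235:415,::-1],None,fx=4.4,fy=4.4,interpolation=cv2.INTER_CUBIC))
E
```

```text
t 11.5833 tcp bay [-203.1  -61.1] z 34.7 F [-0.5  0.3  0.1] open 0.002853778677928788
blank bay [-18.6  19.3] yaw 0.9 [ 35.5 218.2]
```

View pics/ncrop.png

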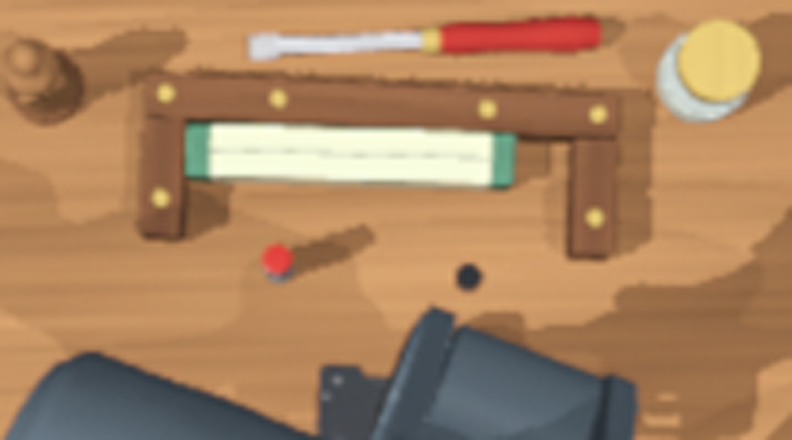

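The blank lies along the rail at crop (187-513, 125-187). The left end (crop 187,122) is perhaps 1-2 mm off the rail, and the dog stands at (277,258) in front of that end. I give it a gentle push near the middle.

>>> {"api": "step_arm", "payload": {
  "steps": [
    [0, -0.08, 0, 0, 0, 0, 1],
    [0, -0.18, 0, 0, 0, 0, 1],
    [0, -0.27, 0, 0, 0, 0, 1],
    [0, -0.27, 0, 0, 0, 0, 1],
    [0, -0.27, 0, 0, 0, 0, 1]
  ]
}}

```text
time_s: 12.05
position: [0.5078, -0.0041, 0.035]
tcp_rot: [[0.998, -0.065, 0.003], [-0.065, -0.998, -0.001], [0.003, 0.001, -1.0]]
force: [0.7, -0.7, -0.2]
opening: 0.007
grasp_force: 0.0
```

```bash
python3 - <<'E'
from h import *
st(); print(brow(-46,24,35,0))
E
```

```text
t 12.05 tcp bay [-194.5   19.4] z 35.0 F [ 0.7 -0.7 -0.2] open 0.006753716184454688
[ 0.495 -0.014  0.002  0.001 -0.004  0.004]
```

>>> {"api": "step_arm", "payload": {
  "steps": [
    [0.08, -0.014, 0, 0, 0, 0, 1],
    [0.16, -0.014, 0, 0, 0, 0, 1],
    [0.24, -0.014, 0, 0, 0, 0, 1],
    [0.32, -0.014, 0, 0, 0, 0, 1],
    [0.4, -0.014, 0, 0, 0, 0, 1],
    [0.45, -0.014, 0, 0, 0, 0, 1],
    [0.48, -0.014, 0, 0, 0, 0, 1],
    [0.49, -0.014, 0, 0, 0, 0, 1]
  ]
}}

```text
time_s: 12.72
position: [0.6549, -0.0124, 0.035]
tcp_rot: [[0.998, -0.07, 0.003], [-0.07, -0.998, -0.001], [0.003, 0.0, -1.0]]
force: [-1.1, -1.0, -0.6]
opening: 0.007
grasp_force: 0.0
```

>>> {"api": "step_arm", "payload": {
  "steps": [
    [0.005, 0, 0, 0, 0, 0, 1],
    [0.01, 0, 0, 0, 0, 0, 1],
    [0.01, 0, 0, 0, 0, 0, 1]
  ]
}}

```text
time_s: 12.97
position: [0.6547, -0.0112, 0.0346]
tcp_rot: [[0.998, -0.069, -0.001], [-0.069, -0.998, 0.0], [-0.001, -0.0, -1.0]]
force: [0.6, 0.2, 0.6]
opening: 0.003
grasp_force: 0.0
```

```bash
python3 - <<'E'
from h import *
st()
E
```

```text
t 12.9667 tcp bay [-47.4  22.3] z 34.6 F [0.6 0.2 0.6] open 0.003482479367693282
```

Not yet pressing; advance in small steps.

>>> {"api": "step_arm", "payload": {
  "steps": [
    [0.005, 0, 0, 0, 0, 0, 1],
    [0.01, 0, 0, 0, 0, 0, 1],
    [0.015, 0, 0, 0, 0, 0, 1],
    [0.015, 0, 0, 0, 0, 0, 1]
  ]
}}

```text
time_s: 13.3
position: [0.6572, -0.011, 0.0345]
tcp_rot: [[0.998, -0.068, -0.007], [-0.068, -0.998, 0.001], [-0.007, -0.0, -1.0]]
force: [-5.9, 0.2, 3.3]
opening: 0.008
grasp_force: 2.6
```

>>> {"api": "step_arm", "payload": {
  "steps": [
    [0.004, 0, 0, 0, 0, 0, 1],
    [0.008, 0, 0, 0, 0, 0, 1],
    [0.008, 0, 0, 0, 0, 0, 1]
  ]
}}

```text
time_s: 13.55
position: [0.6574, -0.011, 0.0345]
tcp_rot: [[0.998, -0.068, -0.012], [-0.068, -0.998, 0.001], [-0.012, -0.0, -1.0]]
force: [-9.3, -1.1, 6.2]
opening: 0.004
grasp_force: 4.6
```

Firm contact at about 9 N: the blank is seated against the rail. Now I retreat straight back and check.

>>> {"api": "step_arm", "payload": {
  "steps": [
    [-0.03, 0, 0, 0, 0, 0, 1],
    [-0.1, 0, 0, 0, 0, 0, 1],
    [-0.22, 0, 0, 0, 0, 0, 1],
    [-0.34, 0, 0, 0, 0, 0, 1],
    [-0.46, 0, 0, 0, 0, 0, 1],
    [-0.55, 0, -0.1, 0, 0, 0, 1],
    [-0.55, 0, -0.2, 0, 0, 0, 1],
    [-0.55, 0, -0.3, 0, 0, 0, 1]
  ]
}}

```text
time_s: 14.22
position: [0.495, 0.0003, 0.1251]
tcp_rot: [[0.998, -0.069, -0.004], [-0.069, -0.998, 0.001], [-0.004, -0.001, -1.0]]
force: [1.4, -0.8, -0.1]
opening: 0.004
grasp_force: 0.0
```

```bash
python3 - <<'E'
from h import *
st(); c=look("o"); im=c["image"]
s=capture("side")["image"]
A=cv2.resize(im[115:190,235:415,::-1],(720,300),interpolation=cv2.INTER_CUBIC)
S=cv2.resize(s[150:270,200:360,::-1],(400,300),interpolation=cv2.INTER_CUBIC)
out=np.zeros((600,720,3),np.uint8); out[:300]=A; out[300:,:400]=S; cv2.imwrite("pics/o2.png",out)
E
```

```text
t 14.2167 tcp bay [-207.6   22.9] z 125.1 F [ 1.4 -0.8 -0.1] open 0.004486078039543383
blank bay [-16.7  19.4] yaw -0.0 [ 35.9 218.2]
```

View pics/o2.png

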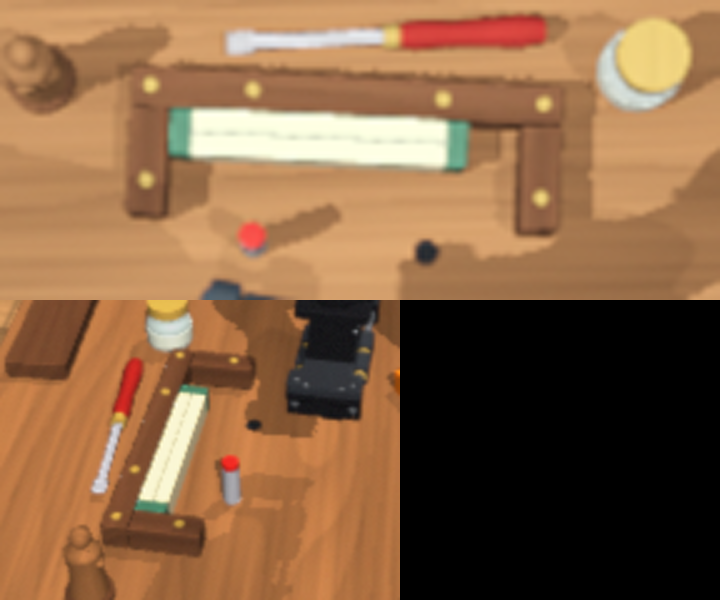

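Both views show the blank flat on the bench and flush along the rail (top crop 168-467, 107-170), measured yaw 0.0° to the rail. Its left end is behind the dog at (252,237), and the surrounding objects have not moved.

```bash
python3 -c "
from rig import *
print(hand_in())"
```

```text
the job is handed in; nothing more can be done
None
```

The blank lies flat in the stop with its long side against the back rail and its left end tucked behind the dog, and I handed the job in at about 14 s with the arm clear and, as far as the camera views show, nothing else on the bench moved.

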